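# Hold a mounted specimen under the hardness gauge

## Task

Seat the red resin mount, polished face up, in the round nest of the hardness stand's shuttle, then slide the shuttle fully home under the gauge (it has a black knob to move it by). Then push the red hand lever down until the gauge needle stands in the green band and keep it there: the program finishes while the robot is still holding the lever down, so that the reading can be taken. Never press the needle into the red, and leave the black and the tan mount where they stand on the tray.

Things in the scene. Friction and masses are not known exactly. Their poses are not given: they have to be found in the camera images.
- hardness_stand: Grey hardness stand, fixed. Origin on the bench under the gauge's ram; x points to its back (column 72 mm behind the ram, 236 mm high), y to its left, the loading side, z up. The head and gauge fill 28 mm round the ram axis from 68 mm up; the fulcrum lug reaches 51 mm to the left. The lever runs to the right. A wall rises close behind the stand.
- shuttle (a joint): Travel of the aluminium shuttle, m, along the stand's -y. 0 = fully out at the left (nest 120 mm left of the ram axis), 0.12 = fully home against its stop, nest under the ram. Starts at 0 to 0.02; stays where it is left; about 2 N of friction.
- nest_seat (a point): Centre of the floor of the round nest in the shuttle's black block (56 x 56 mm), 35 mm above the bench. The recess is 37 mm across, 5 mm deep, chamfered; its rim is 40 mm above the bench. Axes as the stand's. When out it is open from above; a gripper closing along the stand's x axis is clear of head and cabinet.
- shuttle_knob (a point): Middle of the shuttle's upright black knob post, 14 mm across, standing 35 to 73 mm above the bench, 85 mm in front (-x of the stand) of the nest's centre. Push it or pinch it from above; with the gripper closing along the stand's y axis the gripper's body is clear of the head.
- red_mount_centre (a point): Centre of the red resin mount, an upright cylinder 34 mm across, 21 mm high, round polished face on top, 19 to 34 g. It stands on the teal tray in a row with two others, about 52 mm apart along the tray's y axis: grip it along the tray's x axis, by its upper part (seated, its upper 16 mm stands out of the nest).
- tray: Teal plastic tray, fixed, 100 x 160 mm, rim 14 mm high, floor 2 mm above the bench. Origin at the centre of its underside; the three mounts stand in a row along its y axis, in any order.
- black_mount: Black resin mount, 30 mm across and 21 mm high, on the tray; not to be used. Origin at the centre of its underside.
- tan_mount: Tan resin mount, 30 mm across and 18 mm high, on the tray; not to be used. Origin at the centre of its underside.
- lever (a joint): Hand lever's angle, rad: 0 raised (a spring returns it), grows as the grip is pushed down, stop at 0.60. It turns about a pin along the stand's x axis, 42 mm left of the ram axis, 215 mm above the bench, and lowers the gauge 42 mm per rad. The foot meets a seated red mount at 0.29; needle green from 0.38 to 0.47, red from 0.53. Push in the green: about 7 N at the grip.
- grip_top (a point): Middle of the top face of the lever's red grip (26 mm wide along the stand's x, 70 mm along the lever, 20 mm thick), 142 mm from the fulcrum pin; moves with the lever. The grip slopes up to the right by 0.42 rad when raised; at lever 0.42 it is level, its top about 225 mm above the bench and its middle 100 mm right of the ram axis.
- gauge_foot (a joint): How far the gauge's sprung foot is pushed up into it, m, 0 = hanging free. The dial's needle shows it, one mark per mm: green band 0.004 to 0.008, red from 0.0102. The spring gives about 7 N at 0.004 and 12 N at 0.008.
- foot_face (a point): Centre of the lower face of the gauge's flat steel foot, 17 mm across, that bears on the specimen: 68 mm above the bench when the lever is raised; a seated red mount's top is 56 mm above the bench.

How it is judged:
By the outcome, as a careful person would: the job done as asked, in the order asked, and still so for the second after the job is handed in, while the arm keeps its last pose, push and grip.
It also fails if it takes over 72 s, if anything falls off the work surface, if the arm or the gripper's body presses on something with over 40 N, if the wrist force passes 120 N, or if a joint passes its speed limit or range.

## Robot

A 6-joint arm with a two-finger parallel gripper is mounted at the origin on the work surface; the furniture and walls round the work are solid. World frame = base frame: x ahead of the robot, y to its left, z up, the work surface at z = 0. Lengths are in m, angles in rad, forces in N, time in s.
With the tool pointing down it reaches from about 0.325 to 0.85 m from the base axis. Payload 4.4 kg.
Tool frame: the origin (TCP) lies at the very end of the fingers, on their centre line; the grasp point (between the pads) lies 19 mm behind it; y points along the fingers, x is the direction in which the jaws open and shut, and the axes are right-handed (so a half turn about y gives the same grasp; the last joint's range is limited). The gripper opens to 94 mm and grips with 3 to 60 N. Pads are 16 mm wide; open, the fingers measure 119 mm over their backs; the gripper's body (75 mm by 177 mm) begins 78 mm behind the grasp point.
Start: joints at [0.994, 0.207, 1.542, -0, 1.393, -0.15], TCP at [0.238, 0.523, 0.205] pointing down, gripper open.
Joint ranges: [-2.73, 2.73], [-0.86, 2.22], [0.23, 2.46], [-1.11, 4.25], [0.08, 2.63], [-2.82, 2.82]. Speed limits (rad/s): [2.79, 2.79, 3.14, 3.14, 3.14, 3.14].

## Interface

Orientations are given as a 3x3 rotation matrix whose columns are the frame's x, y, z axes.
In Python, from plant import r gives the robot as it stands.
- The arm moves only by the shell command python3 -m inch 'ROWS' [OPENING]. ROWS is JSON, a list of rows, each a list of 2 entries, a list of its own where there are three numbers: the shift along the tool's x, y, z in mm, then the turn about the tool's y in degrees. A call has 1 to 12 rows; each row shifts and turns the commanded pose from where the row before left it, along the tool's axes as they then stand; what a row does not reach is not made up. A row lasts 1/12 s, in which the tool goes at most 41.7 mm and 7.16 degrees, less where a joint would pass 70% of its speed; a pose out of reach is approached as far as the arm can. A call is refused whole if a number of a shift passes 41.7 or a number of a turn 7.16, either way. A call with a gripper value outside its range is refused whole. OPENING is the opening, from 0 (shut) to 1 (fully open), set as the call begins (- or left out, the last holds). The fingers move at their own pace and stop on an object; the grip force is fixed at half the most. Time passes only in rows, so rows that do not move let the fingers close. It gives the time, the measured TCP pose, the force and the opening at its end, in the units of the state.
- r.get_state(): the state, without advancing time (a new reading comes with each control period).
- r.grab_frame(name): name is "scene" or "top"; returns the picture (400x640x3 uint8, red, green, blue); there is no depth.
- r.camera_info(name): a dict with "K" (3x3 intrinsics, pixels), "T" (4x4, takes a point from camera to world coordinates). Camera axes: x right, y up, looking along -z (the intrinsics and any distortion apply to the point x, -y, -z); pixel columns grow to the right and rows downward; lengths in m; the calibration is good to about 2 mm. A picture is of the moment at which its call begins. camera_info takes no time and is no camera call.
- r.hand_in(): hands the job in, once; it reports no verdict.
The state is a dict: "clock": time; "qpos": joint angles; "qd": joint speeds; "joint_efforts": joint torques, N m; "tcp_pos": TCP position; "tcp_rot": TCP orientation; "wrist_force": force on the tool from outside, world axes, zero at the start; "wrist_torque": the same for the moment, N m; "opening": opening from 0.0 (shut) to 1.0 (fully open).
Only numpy, scipy, OpenCV 4.12 (cv2) and the standard library are available. Lean on these libraries where they do the work, as an engineer would, in place of code of your own. Each camera call takes 0.05 s, during which the arm holds its last target.

## Working session

There is one attempt and no reset: what is moved stays moved. The work goes in short steps, Python scripts to look and compute and a shell command to move; the robot and the scene stay as the last step left them, time stands still between calls to the robot, and variables do not carry over. Pictures are saved under pics/ and viewed, and the job is handed in when it is done.

```bash
ls; mkdir -p pics
python3 - <<'E'
from plant import r
import cv2,numpy as np
for n in("scene","top"):
    f=r.grab_frame(n); cv2.imwrite(f"pics/{n}0.png",f[:,:,::-1]); c=r.camera_info(n); print(n,c)
s=r.get_state(); print(s)
E
```

```text
pics
scene {'K': array([[436.86707335,   0.        , 315.50981714],
       [  0.        , 436.86707335, 190.29009021],
       [  0.        ,   0.        ,   1.        ]]), 'T': array([[ 0.54421287,  0.59191947, -0.59452813, -0.22398957],
       [-0.83878224,  0.39794515, -0.37159657, -0.4268182 ],
       [ 0.01663434,  0.70090727,  0.71305841,  0.96263467],
       [ 0.        ,  0.        ,  0.        ,  1.        ]])}
top {'K': array([[374.02715333,   0.        , 315.42750705],
       [  0.        , 374.02715333, 201.07533901],
       [  0.        ,   0.        ,   1.        ]]), 'T': array([[ 0.0226543 ,  0.99681747, -0.07643111,  0.35800624],
       [-0.99972089,  0.02207494, -0.00841658, -0.03315602],
       [-0.00670258,  0.07660044,  0.99703934,  1.08399733],
       [ 0.        ,  0.        ,  0.        ,  1.        ]])}
{'clock': 0.1, 'qpos': array([ 9.93466739e-01,  2.07398103e-01,  1.54279346e+00, -3.38840034e-06,
        1.39347798e+00, -1.50520115e-01]), 'qd': array([-0.00045566, -0.00140767, -0.00465972,  0.00120992, -0.00109368,
        0.00016767]), 'joint_efforts': array([ 2.35258958e-04, -3.71867251e+01, -2.82293862e+01,  7.00520212e-02,
        3.11677437e-02, -2.40543602e-05]), 'tcp_pos': array([0.2376557 , 0.52279624, 0.20437932]), 'tcp_rot': array([[ 4.13966897e-01, -1.13074412e-03, -9.10291233e-01],
       [ 9.10289619e-01, -1.74208926e-03,  4.13968327e-01],
       [-2.05390083e-03, -9.99997843e-01,  3.08137352e-04]]), 'wrist_force': array([-0.42552788, -0.10522661, -0.47017311]), 'wrist_torque': array([-0.02243491,  0.00872007, -0.00423667]), 'opening': 1.0040556617334613}
```

View pics/scene0.png

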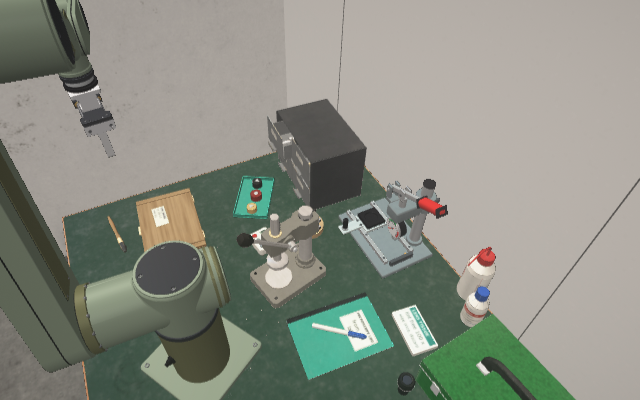

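View pics/top0.png

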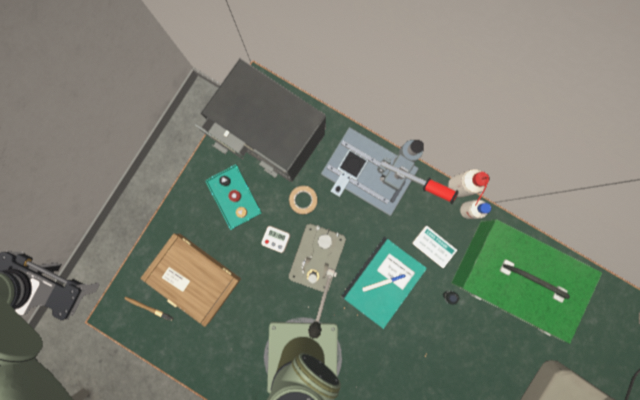

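The scene shows the tray at about (255,197) and the stand at about (390,225). In the top view the tray is at about (232,197), the stand at about (370,172), the nest near (352,164) and the red grip near (440,190). I'll zoom in.

```bash
cat > h.py <<'E'
import numpy as np,cv2
from plant import r
def ray(n,u,v):
    c=r.camera_info(n);K=c["K"];T=c["T"]
    d=np.array([(u-K[0,2])/K[0,0],-(v-K[1,2])/K[1,1],-1.]);return T[:3,3],T[:3,:3]@d
def onz(n,u,v,z):
    o,d=ray(n,u,v);return o+d*(z-o[2])/d[2]
def tri(u1,v1,u2,v2):
    "scene px, top px"
    o1,d1=ray("scene",u1,v1);o2,d2=ray("top",u2,v2)
    d1=d1/np.linalg.norm(d1);d2=d2/np.linalg.norm(d2)
    A=np.stack([d1,-d2],1);t=np.linalg.lstsq(A,o2-o1,rcond=None)[0]
    a=o1+d1*t[0];b=o2+d2*t[1];return (a+b)/2,np.linalg.norm(a-b)
def proj(n,p):
    c=r.camera_info(n);K=c["K"];T=c["T"];q=T[:3,:3].T@(np.array(p)-T[:3,3]);return K[0,2]+K[0,0]*q[0]/-q[2],K[1,2]-K[1,1]*q[1]/-q[2]
def crop(f,x0,y0,w,h,k,name):
    c=cv2.resize(f[y0:y0+h,x0:x0+w],None,fx=k,fy=k,interpolation=cv2.INTER_CUBIC);cv2.imwrite(name,c[:,:,::-1])
E
python3 - <<'E'
import cv2
from h import crop
for n,a in(("top",[(310,115,160,110,5,"pics/t_stand.png"),(195,155,80,80,7,"pics/t_tray.png")]),("scene",[(330,165,130,115,5,"pics/s_stand.png"),(225,165,60,60,9,"pics/s_tray.png")])):
    f=cv2.imread(f"pics/{n}0.png")[:,:,::-1]
    for b in a: crop(f,*b)
E
```

```text
(no output)
```

View pics/t_stand.png

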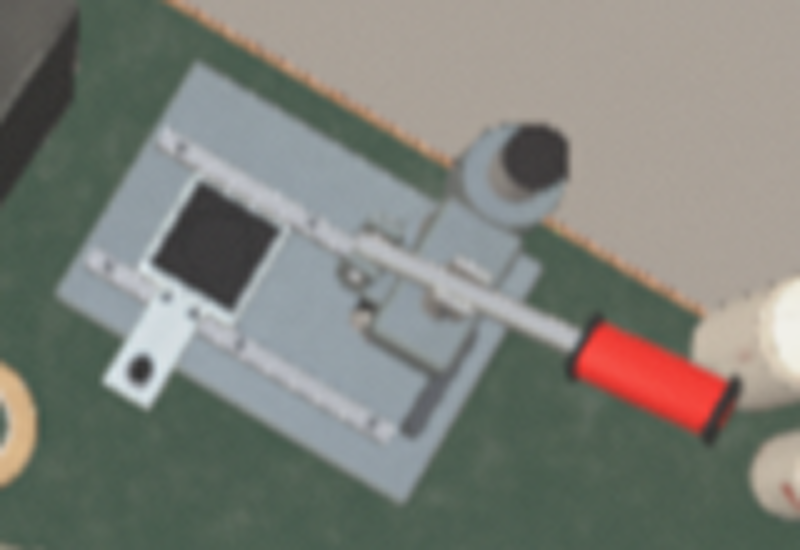

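View pics/t_tray.png

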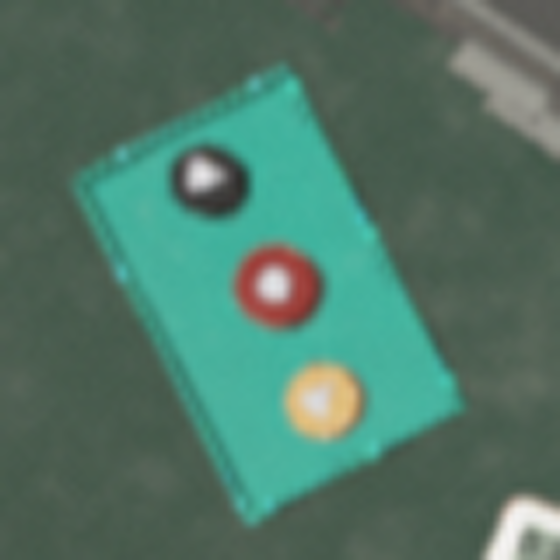

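View pics/s_stand.png

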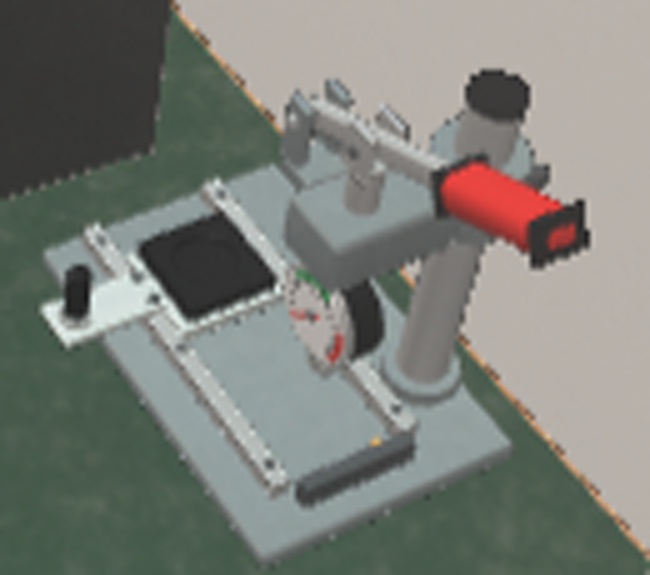

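View pics/s_tray.png

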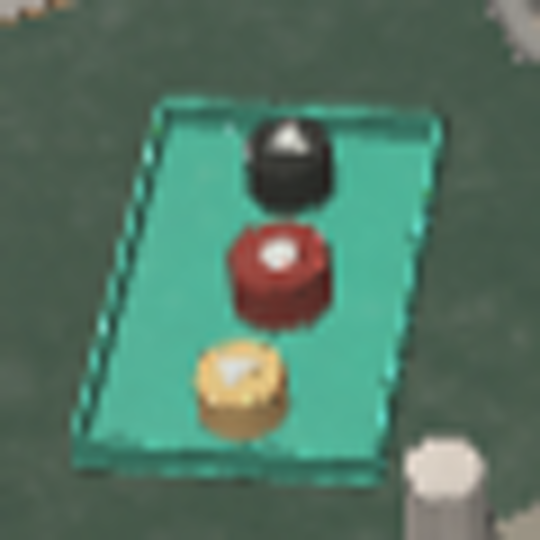

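```bash
cat > meas.py <<'E'
from h import *
def blobs(n,f,mask,roi):
    x0,y0,x1,y1=roi;k=4
    m=cv2.resize(f[y0:y1,x0:x1],None,fx=k,fy=k,interpolation=cv2.INTER_CUBIC)
    m=mask(m.astype(int)).astype(np.uint8)
    cs,_=cv2.findContours(m,cv2.RETR_EXTERNAL,cv2.CHAIN_APPROX_NONE)
    cs=sorted(cs,key=cv2.contourArea)[::-1]
    return [((c[:,0,:]+.5)/k-.5+[x0,y0]).astype(np.float32) for c in cs]
dark=lambda m:(m.max(2)<75)
red=lambda m:(m[...,0]>m[...,1]*2)&(m[...,0]>70)
teal=lambda m:(m[...,1]>m[...,0]+55)&(m[...,1]>100)
E
python3 - <<'E'
from meas import *
np.set_printoptions(precision=4,suppress=True)
F={n:cv2.imread(f"pics/{n}0.png")[:,:,::-1] for n in("top","scene")}
for n,roi in(("top",(335,145,370,180)),("scene",(354,202,388,230))):
    c=blobs(n,F[n],dark,roi)[0]
    h=cv2.convexHull(c); q=cv2.approxPolyDP(h,3,True)[:,0]
    W=np.array([onz(n,*p,.04)[:2] for p in q]); print(n,"block",q.tolist(),W, W.mean(0))
    P=np.array([onz(n,*p,.04)[:2] for p in c],np.float32); print(cv2.minAreaRect(P*1000))
for n,roi in(("top",(195,155,275,235)),("scene",(225,165,285,225))):
    c=blobs(n,F[n],teal,roi)[0]
    P=np.array([onz(n,*p,.014)[:2] for p in c],np.float32); print(n,"tray",cv2.minAreaRect(P*1000),cv2.boxPoints(cv2.minAreaRect(P*1000)))
    c=blobs(n,F[n],red,roi)[0]
    print(len(c),c.min(0),c.max(0),c.mean(0))
    P=np.array([onz(n,*p,.023)[:2] for p in c],np.float32); print(n,"red",cv2.minEnclosingCircle(P*1000),cv2.fitEllipse(P*1000))
# red grip
for n,roi in(("top",(415,170,460,205)),("scene",(410,190,450,220))):
    c=blobs(n,F[n],red,roi)[0]; print(n,"grip",cv2.minAreaRect(c),cv2.boxPoints(cv2.minAreaRect(c)).tolist())
print("knob", onz("top",310+141/5,115+371/5,.073), onz("scene",330+78/5,165+270/5,.073), tri(330+78/5,165+270/5,310+141/5,115+368/5))
print("col", onz("top",310+534/5,115+157/5,.236), onz("scene",330+497/5,165+95/5,.236))
E
```

```text
top block [[349.625, 152.125], [364.125, 160.625], [355.375, 175.375], [341.125, 167.125]] [[ 0.5789 -0.1178]
 [ 0.5555 -0.1591]
 [ 0.513  -0.135 ]
 [ 0.5356 -0.0946]] [ 0.5457 -0.1266]
((546.0878295898438, -126.74063110351562), (49.192176818847656, 51.15245819091797), 60.19666290283203)
scene block [[373.875, 207.125], [384.125, 221.625], [366.875, 227.875], [357.625, 214.125]] [[ 0.5818 -0.1215]
 [ 0.5493 -0.1705]
 [ 0.5027 -0.1413]
 [ 0.5325 -0.0957]] [ 0.5416 -0.1322]
((541.9910888671875, -132.40713500976562), (60.96867370605469, 60.06043243408203), 59.71261978149414)
top tray ((448.58282470703125, 213.74916076660156), (163.9755096435547, 103.94212341308594), 29.441360473632812) [[351.6376 218.709 ]
 [402.7285 128.19  ]
 [545.5281 208.7893]
 [494.4371 299.3083]]
113 [229.125 190.625] [239.375 200.125] [234.2754 195.4325]
top red ((450.0361022949219, 207.76318359375), 14.985833168029785) ((450.38958740234375, 207.702880859375), (26.200429916381836, 29.909313201904297), 158.51443481445312)
scene tray ((444.05084228515625, 208.89944458007812), (172.49942016601562, 101.98863220214844
[... 376 characters left out ...]
.97332763671875), (29.750261306762695, 12.432003021240234), 25.64100456237793) [[423.42767333984375, 189.1402587890625], [428.807373046875, 177.93252563476562], [455.6279296875, 190.806396484375], [450.24822998046875, 202.01412963867188]]
scene grip ((429.3092041015625, 205.09400939941406), (23.768796920776367, 11.720789909362793), 27.030860900878906) [[416.05963134765625, 204.91311645507812], [421.38641357421875, 194.47268676757812], [442.55877685546875, 205.27490234375], [437.23199462890625, 215.71533203125]]
knob [ 0.4692 -0.0857  0.073 ] [ 0.4721 -0.0892  0.073 ] (array([ 0.472 , -0.0873,  0.0718]), np.float64(0.003593804834138757))
col [ 0.554  -0.2558  0.236 ] [ 0.5508 -0.2618  0.236 ]
```

Run:
```python
from meas import *
np.set_printoptions(precision=4,suppress=True)
c=lambda x,k,o:((x[0]+.5)/k-.5+o[0],(x[1]+.5)/k-.5+o[1])
t=c((278,287),7,(195,155)); s=c((280,253),9,(225,165))
print("red",onz("top",*t,.023),onz("scene",*s,.023),tri(*s,*t))
t=c((215,245),5,(310,115)); s=c((207,264),5,(330,165))
print("blk",onz("top",*t,.04),onz("scene",*s,.04),tri(*s,*t))
# tray corners by hand (rim top): top-crop px, scene-crop px
for a,b in(((287,68),(438,112)),((75,183),(165,102)),((250,522),(72,462)),((465,402),(382,478))):
    t=c(a,7,(195,155));s=c(b,9,(225,165));print("tray",onz("top",*t,.014),onz("scene",*s,.014),tri(*s,*t))
f=cv2.imread("pics/top0.png")[:,:,::-1];crop(f,190,50,150,130,5,"pics/t_cab.png")
f=cv2.imread("pics/scene0.png")[:,:,::-1];crop(f,55,60,80,110,5,"pics/s_grip.png")
```

```text
red [0.45   0.2076 0.023 ] [0.4512 0.206  0.023 ] (array([0.4505, 0.2067, 0.0234]), np.float64(0.0019748246714009522))
blk [ 0.5463 -0.1267  0.04  ] [ 0.5427 -0.1329  0.04  ] (array([ 0.5487, -0.1289,  0.0314]), np.float64(0.0032486307603381503))
tray [0.5417 0.2095 0.014 ] [0.542  0.2092 0.014 ] (array([0.5418, 0.2093, 0.0142]), np.float64(0.0003304808586657201))
tray [0.4919 0.2951 0.014 ] [0.493 0.291 0.014] (array([0.4932, 0.2939, 0.0126]), np.float64(0.003951488035597752))
tray [0.3542 0.2173 0.014 ] [0.3479 0.209  0.014 ] (array([0.355 , 0.2191, 0.001 ]), np.float64(0.0029513578755643514))
tray [0.4052 0.1311 0.014 ] [0.3973 0.123  0.014 ] (array([ 0.4064,  0.1325, -0.0007]), np.float64(0.0021496054262997873))
```

View pics/t_cab.png

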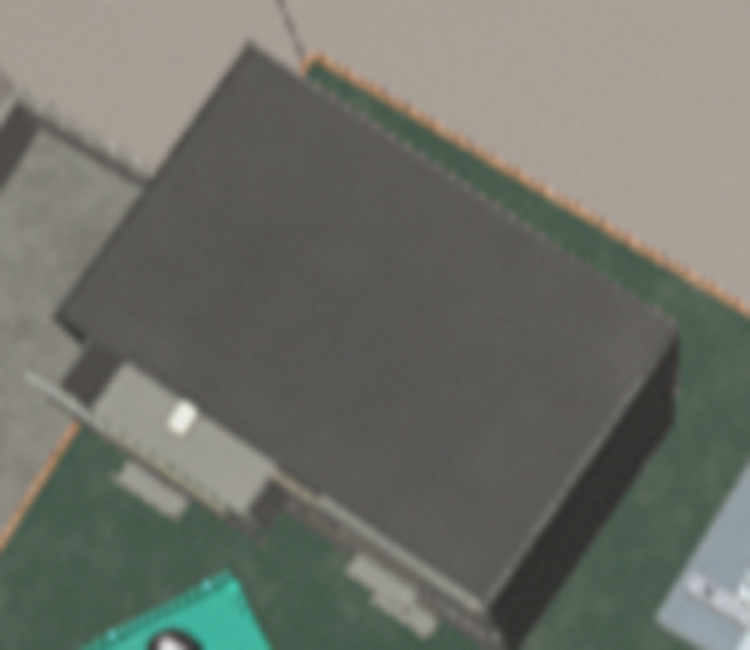

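View pics/s_grip.png

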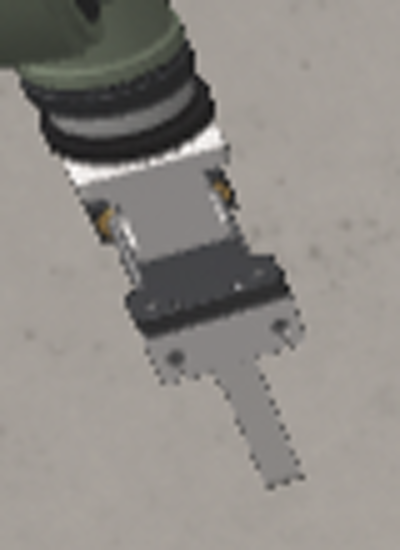

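Run:
```python
from meas import *
np.set_printoptions(precision=4,suppress=True)
for z in (0.,.1,.2,.23):
  print(z,[onz("top",190+a/5,50+b/5,z)[:2] for a,b in((490,603),(503,648),(430,630),(240,520),(180,510),(25,375))])
# cab corner scene px: top (310,207?) 
print(tri(310,158,288,170.6))
f=cv2.imread("pics/scene0.png")[:,:,::-1];crop(f,240,90,140,130,4,"pics/s_cab.png")
```

```text
0.0 [array([0.5288, 0.0583]), array([0.5024, 0.0499]), array([0.5121, 0.0929]), array([0.5748, 0.2067]), array([0.58  , 0.2422]), array([0.659 , 0.3374])]
0.1 [array([0.513 , 0.0498]), array([0.4891, 0.0423]), array([0.4979, 0.0813]), array([0.5548, 0.1845]), array([0.5595, 0.2168]), array([0.6312, 0.3032])]
0.2 [array([0.4973, 0.0414]), array([0.4758, 0.0346]), array([0.4836, 0.0697]), array([0.5348, 0.1624]), array([0.539 , 0.1914]), array([0.6034, 0.2691])]
0.23 [array([0.4925, 0.0389]), array([0.4718, 0.0323]), array([0.4794, 0.0662]), array([0.5288, 0.1558]), array([0.5329, 0.1838]), array([0.5951, 0.2588])]
(array([0.4953, 0.0412, 0.2095]), np.float64(0.0014628267916392695))
```

View pics/s_cab.png

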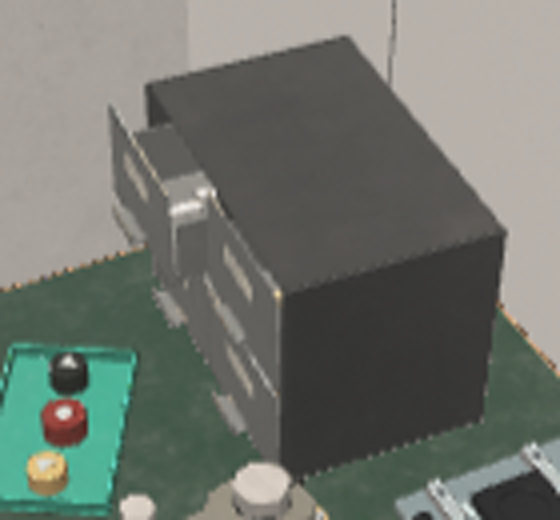

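```bash
python3 -m inch '[[[-16.6,0,-27],0],[[-16.6,0,-27],0],[[-16.6,0,-27],0],[[-16.6,0,-27],0],[[-16.6,0,-27],0],[[-16.6,0,-27],0],[[-16.6,0,-27],0],[[-16.6,0,-27],0],[[-16.6,0,-27],0],[[-16.6,0,-27],0],[[-16.6,0,-27],0],[[-16.6,0,-27],0]]' 0.5
```

```text
clock: 1.1
tcp_pos: [0.4508, 0.2065, 0.2051]
tcp_rot: [[0.414, -0.001, -0.91], [0.91, -0.0, 0.414], [-0.0, -1.0, 0.001]]
wrist_force: [0.8, 0.3, -0.1]
opening: 0.506
```

```bash
python3 -m inch '[[[0,0,0],7],[[0,0,0],7],[[0,0,0],7],[[0,0,0],7],[[0,0,0],7],[[0,0,0],7],[[0,0,0],7],[[0,0,0],7],[[0,0,0],7],[[0,0,0],0]]'; python3 -m inch '[[[0,0,0],7],[[0,0,0],7],[[0,0,0],7],[[0,0,0],7],[[0,0,0],7],[[0,0,0],7],[[0,0,0],7],[[0,0,0],7],[[0,0,0],7],[[0,0,0],0]]'
```

```text
clock: 1.93
tcp_pos: [0.4501, 0.2078, 0.2049]
tcp_rot: [[0.999, -0.001, -0.042], [0.042, -0.0, 0.999], [-0.001, -1.0, -0.0]]
wrist_force: [0.5, 0.3, 0.3]
opening: 0.502
clock: 2.77
tcp_pos: [0.4502, 0.2079, 0.2051]
tcp_rot: [[0.494, -0.001, 0.869], [-0.869, -0.0, 0.494], [-0.0, -1.0, -0.001]]
wrist_force: [0.1, 1.0, -1.3]
opening: 0.495
```

```bash
python3 -m inch '[[[0,30,0],0],[[0,30,0],0],[[0,30,0],0],[[0,30,0],0],[[0,0,0],0]]'
python3 - <<'E'
from h import *
s=r.get_state();print(s["tcp_pos"],s["opening"])
f=r.grab_frame("top");crop(f,195,155,90,80,7,"pics/t1.png")
f=r.grab_frame("scene");crop(f,215,120,90,110,5,"pics/s1.png")
E
```

```text
clock: 3.18
tcp_pos: [0.4447, 0.2064, 0.0794]
tcp_rot: [[0.497, -0.013, 0.867], [-0.868, -0.003, 0.497], [-0.003, -1.0, -0.013]]
wrist_force: [-0.2, 0.2, -0.8]
opening: 0.498
[0.44473492 0.20635318 0.07935037] 0.4979269752680271
```

View pics/t1.png

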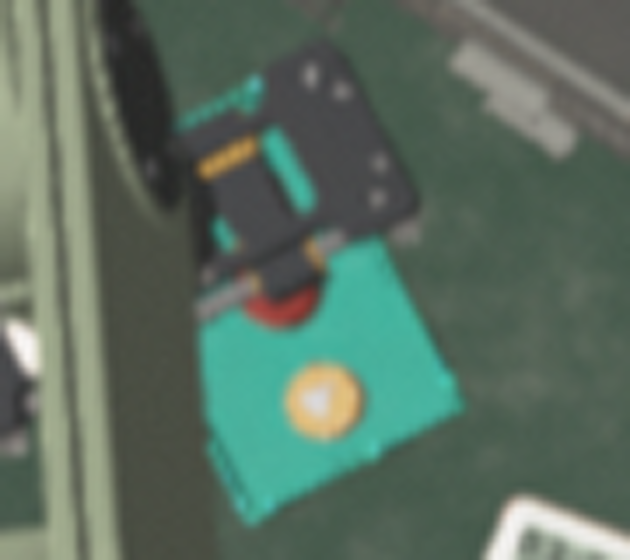

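View pics/s1.png

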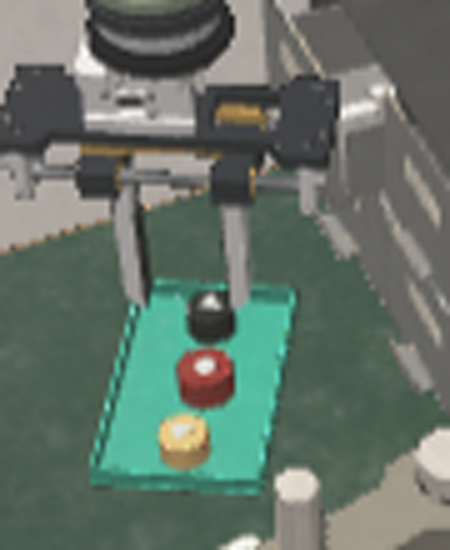

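```bash
python3 -m inch '[[[0,0,0],0],[[0,0,0],0]]';python3 - <<'E'
from h import *
s=r.get_state();p=s["tcp_pos"];R=s["tcp_rot"];print(p,s["qd"].round(3))
f=r.grab_frame("scene");g=f.copy();crop(f,235,150,50,60,10,"pics/s2.png")
for o in(-.0235,.0235,0):
    for dz in(-.008,.008):
        u,v=proj("scene",p+R@[o,0,dz]); print(o,dz,(u-235+.5)*10-.5,(v-150+.5)*10-.5)
E
```

```text
clock: 3.45
tcp_pos: [0.4526, 0.2085, 0.0879]
tcp_rot: [[0.494, 0.005, 0.869], [-0.869, 0.001, 0.494], [0.001, -1.0, 0.005]]
wrist_force: [0.3, 1.3, 0.7]
opening: 0.499
[0.45264984 0.20854537 0.08788624] [ 0.001 -0.005  0.002  0.001 -0.003  0.008]
-0.0235 -0.008 103.62264215966616 283.15872234486744
-0.0235 0.008 113.05633732338475 244.8797393313488
0.0235 -0.008 266.0283509374012 291.59607224992766
0.0235 0.008 274.04259826579573 253.2001763852112
0 -0.008 184.7799109745544 287.3750290220384
0 0.008 193.50467828779682 249.0376429509716
```

View pics/s2.png

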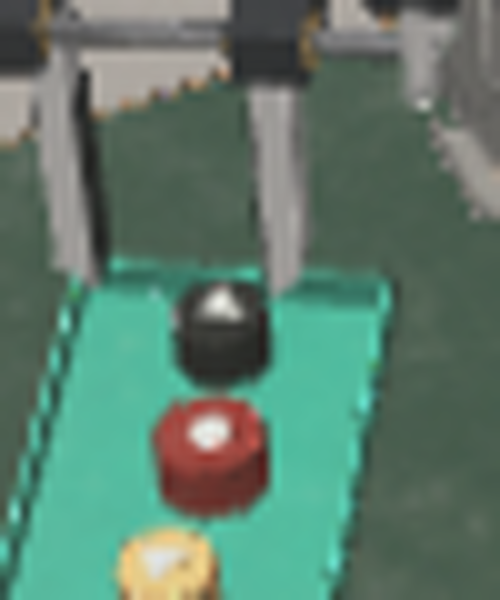

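```bash
python3 -m inch '[[[0,15,-1],0],[[0,15,-1],0],[[0,15,0],0],[[0,10,0],0],[[0,7,0],0],[[0,0,0],0],[[0,0,0],0],[[0,0,0],0]]';python3 - <<'E'
from h import *
s=r.get_state();p=s["tcp_pos"];R=s["tcp_rot"];print(p,s["qd"].round(3))
f=r.grab_frame("scene");g=f.copy();crop(f,225,150,70,70,8,"pics/s3.png")
E
```

```text
clock: 4.17
tcp_pos: [0.4498, 0.2072, 0.0244]
tcp_rot: [[0.493, 0.002, 0.87], [-0.87, 0.0, 0.493], [0.0, -1.0, 0.002]]
wrist_force: [-0.6, -1.3, -0.3]
opening: 0.498
[0.449758   0.20724043 0.02436942] [ 0.001 -0.005 -0.    -0.001 -0.    -0.   ]
```

View pics/s3.png

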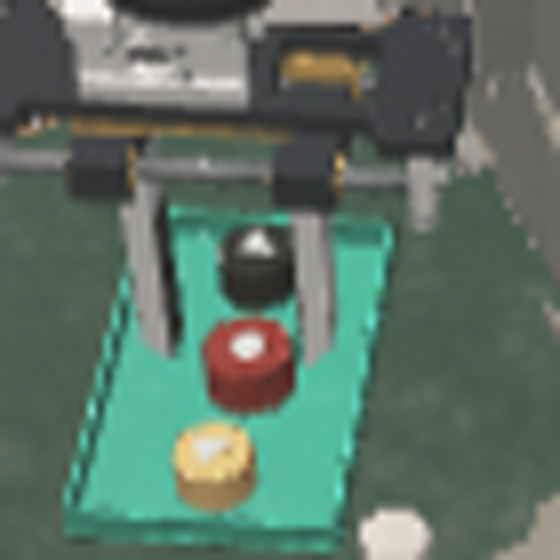

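Fingers straddle the red mount (crop 248,365). Lower and close.

```bash
python3 -m inch '[[[0,6,0],0],[[0,7,0],0],[[0,0,0],0],[[0,0,0],0],[[0,0,0],0]]'; python3 -m inch '[[[0,0,0],0],[[0,0,0],0],[[0,0,0],0],[[0,0,0],0],[[0,0,0],0],[[0,0,0],0]]' 0
```

```text
clock: 4.63
tcp_pos: [0.4486, 0.2069, 0.0102]
tcp_rot: [[0.493, -0.001, 0.87], [-0.87, -0.0, 0.493], [-0.0, -1.0, -0.001]]
wrist_force: [1.2, 0.1, 0.2]
opening: 0.502
clock: 5.13
tcp_pos: [0.449, 0.207, 0.0106]
tcp_rot: [[0.493, 0.0, 0.87], [-0.87, 0.0, 0.493], [0.0, -1.0, 0.0]]
wrist_force: [-0.6, 0.4, 0.5]
opening: 0.347
```

```bash
python3 -m inch '[[[0,-10,0],0],[[0,-20,0],0],[[0,-30,0],0],[[0,-30,0],0],[[0,-30,0],0],[[0,-30,0],0],[[0,-30,0],0],[[0,-30,0],0],[[0,-20,0],0],[[0,-10,0],0],[[0,0,0],0],[[0,0,0],0]]'
python3 - <<'E'
from h import *
s=r.get_state();p=s["tcp_pos"];R=s["tcp_rot"];print(p,s["opening"])
f=r.grab_frame("scene");crop(f,225,60,100,150,4,"pics/s4.png")
E
```

```text
clock: 6.13
tcp_pos: [0.4485, 0.2069, 0.2502]
tcp_rot: [[0.493, -0.0, 0.87], [-0.87, -0.0, 0.493], [-0.0, -1.0, -0.0]]
wrist_force: [-0.1, 0.9, -0.6]
opening: 0.349
[0.44845992 0.20687753 0.25021775] 0.3485602032704661
```

View pics/s4.png

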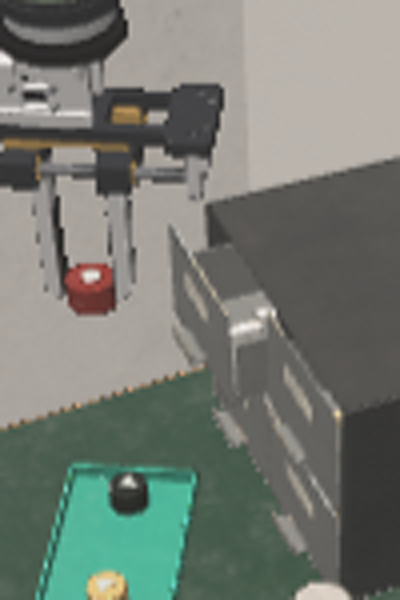

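```bash
python3 -m inch '[[[0,0,0],-6.1],[[0,0,0],-6.1],[[0,0,0],-6.1],[[0,0,0],-6.2],[[0,0,0],-6.1]]'; python3 -m inch '[[[12,0,-12],0],[[20,0,-20],0],[[25,0,-24],0],[[25,0,-24],0],[[25,0,-24],0],[[25,0,-24],0],[[25,0,-24],0],[[25,0,-24],0],[[25,0,-24],0],[[20,0,-20],0],[[14,0,-12],0],[[10,0,-10],0]]';python3 -m inch '[[[0,0,0],0],[[0,0,0],0],[[0,0,0],0]]'
```

```text
clock: 6.6
tcp_pos: [0.4472, 0.2065, 0.2476]
tcp_rot: [[0.87, -0.005, 0.493], [-0.493, -0.001, 0.87], [-0.004, -1.0, -0.004]]
wrist_force: [0.4, 0.5, -0.7]
opening: 0.347
clock: 7.6
tcp_pos: [0.545, -0.1294, 0.2475]
tcp_rot: [[0.866, -0.005, 0.499], [-0.499, 0.002, 0.866], [-0.005, -1.0, -0.001]]
wrist_force: [-0.6, -0.2, -0.3]
opening: 0.343
clock: 7.85
tcp_pos: [0.5453, -0.1266, 0.2495]
tcp_rot: [[0.868, -0.002, 0.497], [-0.497, 0.001, 0.868], [-0.002, -1.0, 0.0]]
wrist_force: [0.1, 0.4, -0.1]
opening: 0.351
```

```bash
python3 -m inch '[[[0,15,0],0],[[0,25,0],0],[[0,25,0],0],[[0,25,0],0],[[0,25,0],0],[[0,25,0],0],[[0,20,0],0],[[0,15,0],0],[[0,8,0],0],[[0,0,0],0],[[0,0,0],0],[[0,0,0],0]]'
python3 - <<'E'
from h import *
s=r.get_state();p=s["tcp_pos"];R=s["tcp_rot"];print(p,s["opening"])
f=r.grab_frame("scene");cv2.imwrite("pics/sf5.png",f[:,:,::-1]);crop(f,330,165,80,75,8,"pics/s5.png")
f=r.grab_frame("top");cv2.imwrite("pics/tf5.png",f[:,:,::-1]);crop(f,310,125,80,75,8,"pics/t5.png")
E
```

```text
clock: 8.85
tcp_pos: [0.5471, -0.1278, 0.0689]
tcp_rot: [[0.868, 0.002, 0.497], [-0.497, -0.001, 0.868], [0.003, -1.0, 0.0]]
wrist_force: [0.5, 0.3, 0.4]
opening: 0.346
[ 0.54711582 -0.12775837  0.0689074 ] 0.3464933282584356
```

View pics/s5.png

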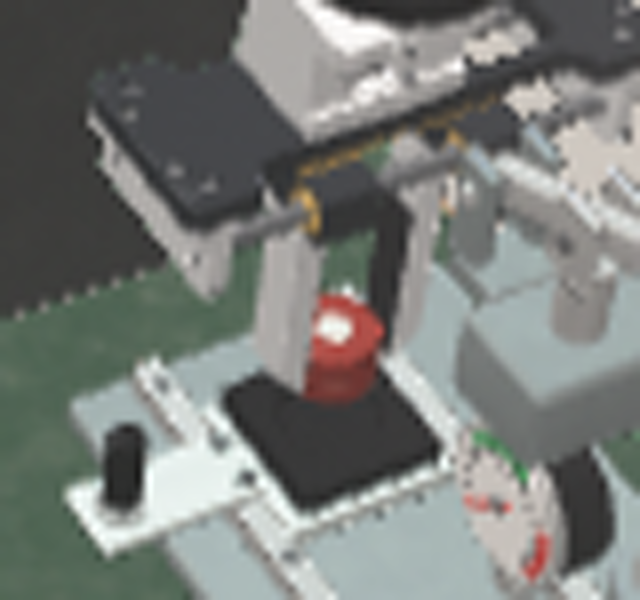

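View pics/t5.png

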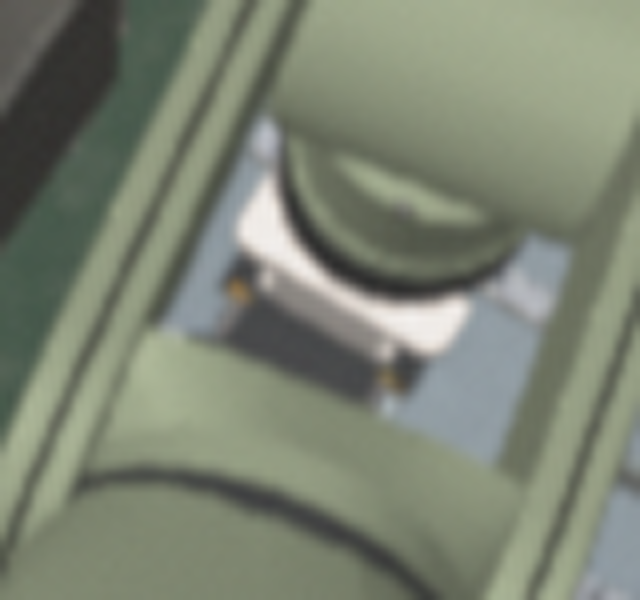

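Run:
```python
from h import *
f=cv2.imread("pics/scene0.png")[:,:,::-1];g=np.clip(f.astype(float)*3.2-60,0,255).astype(np.uint8)
crop(g,350,200,42,36,16,"pics/s0e.png")
f=cv2.imread("pics/sf5.png")[:,:,::-1];g=np.clip(f.astype(float)*3.2-60,0,255).astype(np.uint8)
crop(g,350,196,42,36,16,"pics/s5e.png")
```

```text
(no output)
```

View pics/s0e.png

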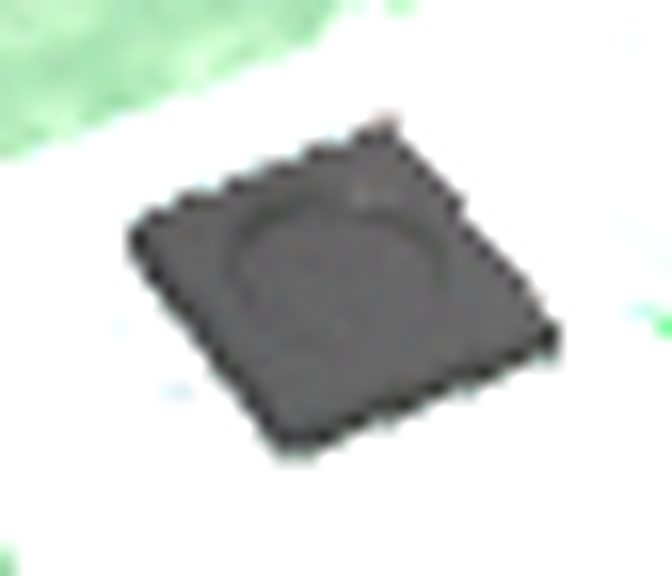

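View pics/s5e.png

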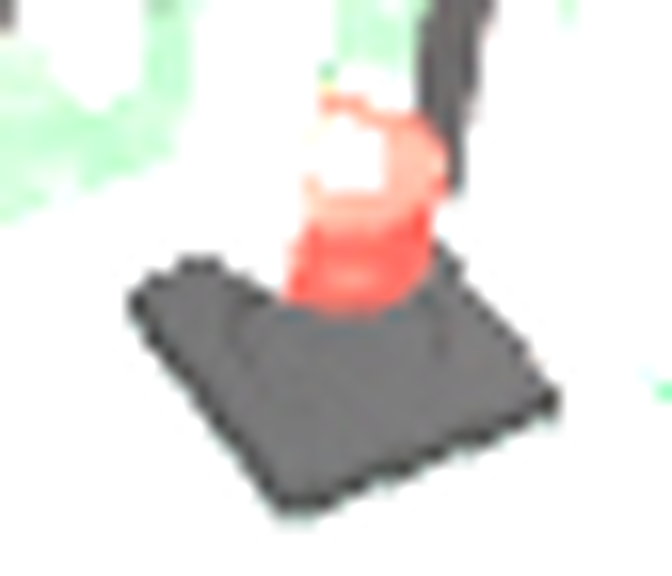

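```bash
cat > fitm.py <<'E'
from meas import *
from scipy.optimize import fsolve
def circ(m,z,rad=.017):
    t=np.linspace(0,2*np.pi,180);P=np.c_[m[0]+rad*np.cos(t),m[1]+rad*np.sin(t),np.full(180,z)]
    return np.array([proj("scene",p) for p in P])
def mount(f,roi,ztop):
    red=lambda m:(m[...,0]>m[...,1]*1.7)&(m[...,0]>70)
    c=blobs("scene",f,red,roi)[0]; right=c[:,0].max();bot=c[:,1].max()
    print("right",right,"bot",bot,"left",c[:,0].min(),"top",c[:,1].min())
    g=lambda m:[circ(m,ztop)[:,0].max()-right,circ(m,ztop-.021)[:,1].max()-bot]
    return fsolve(g,[.546,-.127],epsfcn=1e-6)
E
python3 - <<'E'
from fitm import *
np.set_printoptions(precision=4,suppress=True)
print("nest scene",onz("scene",370.7,216.6,.04))
e=circ((.5463,-.1267),.04,.0185);print("rim of top estimate:",e.min(0),e.max(0)," seen left",350+232.5/16-.5,"right",350+448.5/16-.5,"top",200+192.5/16-.5)
e=circ(onz("scene",370.7,216.6,.04)[:2],.04,.0185);print("rim of scene estimate:",e.min(0),e.max(0))
f=cv2.imread("pics/sf5.png")[:,:,::-1]
tcp=np.array([.5471,-.1278,.0689])
m=mount(f,(364,196,382,220),.0689-.0086+.021);print("mount",m,"minus tcp",m-tcp[:2])
R=np.array([[.868,.497],[-.497,.868]]);print("tool x,z of mount-tcp",R.T@(m-tcp[:2]))
f=cv2.imread("pics/scene0.png")[:,:,::-1]
m=mount(f,(245,185,268,206),.023);print("mount at start",m)
n=onz("scene",370.7,216.6,.04)[:2]
E
```

```text
nest scene [ 0.5449 -0.1308  0.04  ]
rim of top estimate: [363.0604 210.7561] [376.2592 220.6863]  seen left 364.03125 right 377.53125 top 211.53125
rim of scene estimate: [364.092  211.6681] [377.3179 221.6372]
right 377.625 bot 214.375 left 367.875 top 201.625Traceback (most recent call last):
  File "<stdin>", line 8, in <module>
  File "fitm.py", line 11, in mount
    return fsolve(g,[.546,-.127],epsfcn=1e-6)
    res = _root_hybr(_wrapped_func, x0, args, jac=fprime, **options)
    retval = _minpack._hybrd(func, x0, args, 1, xtol, maxfev,
                             ml, mu, epsfcn, factor, diag)
    return func(*fargs)
  File "fitm.py", line 10, in <lambda>
    g=lambda m:[circ(m,ztop)[:,0].max()-right,circ(m,ztop-.021)[:,1].max()-bot]
                ~~~~^^^^^^^^
  File "fitm.py", line 5, in circ
    return np.array([proj("scene",p) for p in P])
                     ~~~~^^^^^^^^^^^
  File "h.py", line 15, in proj
    c=r.camera_info(n);K=c["K"];T=c["T"];q=T[:3,:3].T@(np.array(p)-T[:3,3]);return K[0,2]+K[0,0]*q[0]/-q[2],K[1,2]-K[1,1]*q[1]/-q[2]
ValueError: time passes only in moves, steps and waits
```

```bash
sed -i 's/^def ray/CI={k:r.camera_info(k) for k in("scene","top")}\ndef ray/; s/c=r.camera_info(n)/c=CI[n]/g' h.py
python3 - <<'E'
from fitm import *
np.set_printoptions(precision=4,suppress=True)
f=cv2.imread("pics/sf5.png")[:,:,::-1]
tcp=np.array([.5471,-.1278,.0689])
m=mount(f,(364,196,382,220),.0689-.0086+.021);print("mount",m,"minus tcp",m-tcp[:2])
R=np.array([[.868,.497],[-.497,.868]]);print("tool x,z of mount-tcp",R.T@(m-tcp[:2]))
n=onz("scene",370.7,216.6,.04)[:2];print("nest-mount tool",R.T@(n-m))
f=cv2.imread("pics/scene0.png")[:,:,::-1]
m=mount(f,(245,185,268,206),.023);print("mount at start",m)
E
```

```text
right 377.625 bot 214.375 left 367.875 top 201.625
mount [ 0.5501 -0.1253] minus tcp [0.003  0.0025]
tool x,z of mount-tcp [0.0014 0.0037]
nest-mount tool [-0.0018 -0.0074]
right 260.875 bot 200.375 left 250.375 top 189.625
mount at start [0.4544 0.2104]
```

```bash
python3 -m inch '[[[0,4,-1],0],[[0,6,-1],0],[[0,5,-1],0],[[0,0,0],0],[[0,0,0],0],[[0,0,0],0]]'
python3 - <<'E'
from fitm import *
np.set_printoptions(precision=4,suppress=True)
s=r.get_state();p=s["tcp_pos"];print(p,s["wrist_force"])
f=r.grab_frame("scene");cv2.imwrite("pics/sf6.png",f[:,:,::-1]);g=np.clip(f.astype(float)*3.2-60,0,255).astype(np.uint8)
crop(g,350,196,42,36,16,"pics/s6e.png");crop(f,350,196,42,36,16,"pics/s6.png")
E
```

```text
clock: 9.45
tcp_pos: [0.5444, -0.1305, 0.0522]
tcp_rot: [[0.867, -0.0, 0.498], [-0.498, 0.0, 0.867], [-0.0, -1.0, -0.0]]
wrist_force: [-0.5, -0.1, 0.1]
opening: 0.344
[ 0.5444 -0.1305  0.0522] [-0.474  -0.0609  0.1254]
```

View pics/s6e.png

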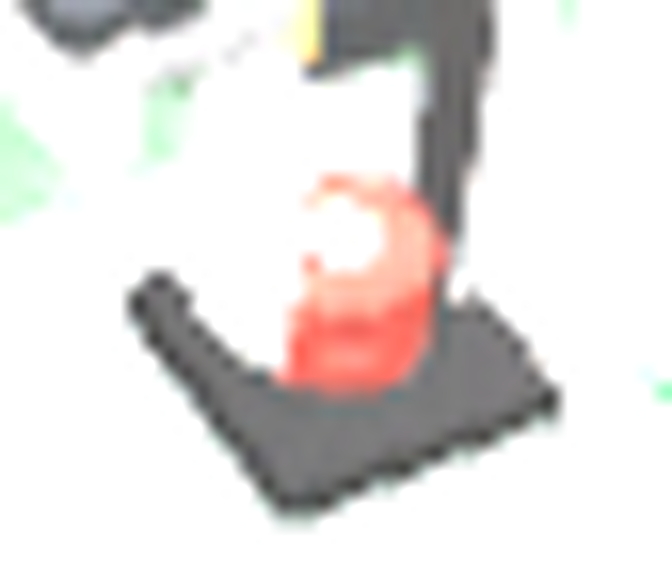

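View pics/s6.png

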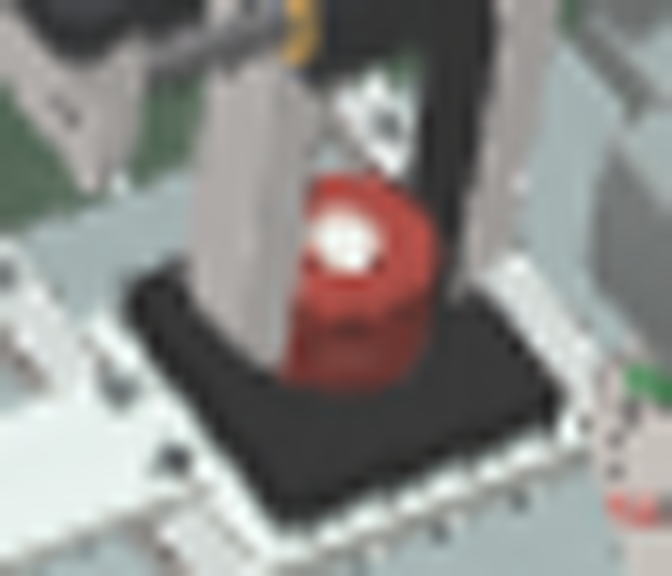

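Run:
```python
from fitm import *
np.set_printoptions(precision=4,suppress=True)
f=cv2.imread("pics/sf6.png")[:,:,::-1].astype(int)
for y in(209,210,211,212,213):print(y,[tuple(f[y,x]) for x in range(374,381)])
for x in(371,372,373):print(x,[tuple(f[y,x]) for y in range(216,223)])
R=np.array([[.867,.498],[-.498,.867]]);n=onz("scene",370.75,216.6,.04)[:2];tcp=np.array([.5444,-.1305])
for ri,bo in((377.03,220.03),(377.3,220.03),(377.03,220.3)):
    m=fsolve(lambda m:[circ(m,.0646)[:,0].max()-ri,circ(m,.0436)[:,1].max()-bo],[.546,-.127],epsfcn=1e-6)
    print(m,"mount in tool",R.T@(m-tcp),"to go",R.T@(n-m))
```

```text
209 [(np.int64(173), np.int64(78), np.int64(71)), (np.int64(172), np.int64(80), np.int64(72)), (np.int64(126), np.int64(67), np.int64(64)), (np.int64(58), np.int64(53), np.int64(52)), (np.int64(54), np.int64(53), np.int64(54)), (np.int64(142), np.int64(139), np.int64(138)), (np.int64(156), np.int64(153), np.int64(151))]
210 [(np.int64(175), np.int64(82), np.int64(75)), (np.int64(174), np.int64(80), np.int64(73)), (np.int64(174), np.int64(80), np.int64(73)), (np.int64(77), np.int64(57), np.int64(55)), (np.int64(60), np.int64(59), np.int64(59)), (np.int64(161), np.int64(158), np.int64(155)), (np.int64(157), np.int64(154), np.int64(151))]
211 [(np.int64(174), np.int64(82), np.int64(76)), (np.int64(175), np.int64(81), np.int64(75)), (np.int64(173), np.int64(79), np.int64(72)), (np.int64(95), np.int64(63), np.int64(61)), (np.int64(80), np.int64(78), np.int64(78)), (np.int64(160), np.int64(157), np.int64(154)), (np.int64(156), np.int64(154), np.int64(151))]
212 [(np.int64(174), np.int64(81), np.int64(74)), (np.int64(173), np.int64(79), np.int64(73)), (np.int64(168), np.int64(78), np.int64(
[... 983 characters left out ...]
 np.int64(56), np.int64(53)), (np.int64(75), np.int64(56), np.int64(54)), (np.int64(57), np.int64(57), np.int64(57)), (np.int64(58), np.int64(58), np.int64(58))]
373 [(np.int64(111), np.int64(54), np.int64(51)), (np.int64(111), np.int64(58), np.int64(54)), (np.int64(112), np.int64(61), np.int64(56)), (np.int64(105), np.int64(55), np.int64(51)), (np.int64(74), np.int64(55), np.int64(54)), (np.int64(57), np.int64(57), np.int64(57)), (np.int64(57), np.int64(57), np.int64(57))]
[ 0.5448 -0.1284] mount in tool [-0.0007  0.002 ] to go [ 0.0014 -0.0021]
[ 0.5452 -0.129 ] mount in tool [-0.0001  0.0017] to go [ 0.0007 -0.0018]
[ 0.5439 -0.1288] mount in tool [-0.0013  0.0012] to go [ 0.0019 -0.0013]
```

```bash
python3 -m inch '[[[1,0,-2],0],[[0,0,0],0],[[0,2,0],0],[[0,2,0],0],[[0,0,0],0],[[0,0,0],0],[[0,0,0],0]]'
python3 - <<'E'
from fitm import *
s=r.get_state();p=s["tcp_pos"];print(p.round(4),s["wrist_force"].round(2))
f=r.grab_frame("scene");cv2.imwrite("pics/sf7.png",f[:,:,::-1]);g=np.clip(f.astype(float)*2-20,0,255).astype(np.uint8)
crop(g,350,196,42,36,16,"pics/s7e.png")
E
```

```text
clock: 10.08
tcp_pos: [0.5443, -0.1326, 0.0484]
tcp_rot: [[0.867, -0.0, 0.498], [-0.498, 0.0, 0.867], [-0.0, -1.0, -0.0]]
wrist_force: [0.3, -0.8, 0.0]
opening: 0.347
[ 0.5443 -0.1326  0.0484] [ 0.34 -0.8   0.01]
```

View pics/s7e.png

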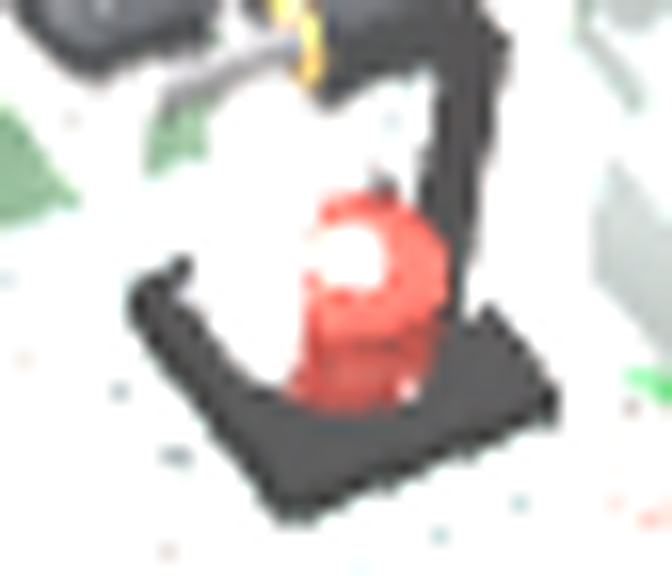

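```bash
python3 -m inch '[[[0,1.5,0],0],[[0,0,0],0],[[0,0,0],0]]';python3 -m inch '[[[0,1.5,0],0],[[0,0,0],0],[[0,0,0],0]]'
python3 - <<'E'
from fitm import *
s=r.get_state();p=s["tcp_pos"];print(p.round(4),s["wrist_force"].round(2),s["wrist_torque"].round(2))
f=r.grab_frame("scene");cv2.imwrite("pics/sf8.png",f[:,:,::-1]);g=np.clip(f.astype(float)*2-20,0,255).astype(np.uint8)
crop(g,350,196,42,36,16,"pics/s8e.png")
E
```

```text
clock: 10.38
tcp_pos: [0.5445, -0.1327, 0.0469]
tcp_rot: [[0.867, 0.0, 0.498], [-0.498, 0.0, 0.867], [0.0, -1.0, 0.0]]
wrist_force: [-0.7, -0.4, -0.4]
opening: 0.348
clock: 10.63
tcp_pos: [0.5445, -0.1327, 0.0454]
tcp_rot: [[0.867, 0.0, 0.498], [-0.498, 0.0, 0.867], [0.0, -1.0, 0.0]]
wrist_force: [1.1, 0.2, 0.2]
opening: 0.345
[ 0.5445 -0.1327  0.0454] [1.05 0.22 0.16] [-0.09 -0.03 -0.04]
```

View pics/s8e.png

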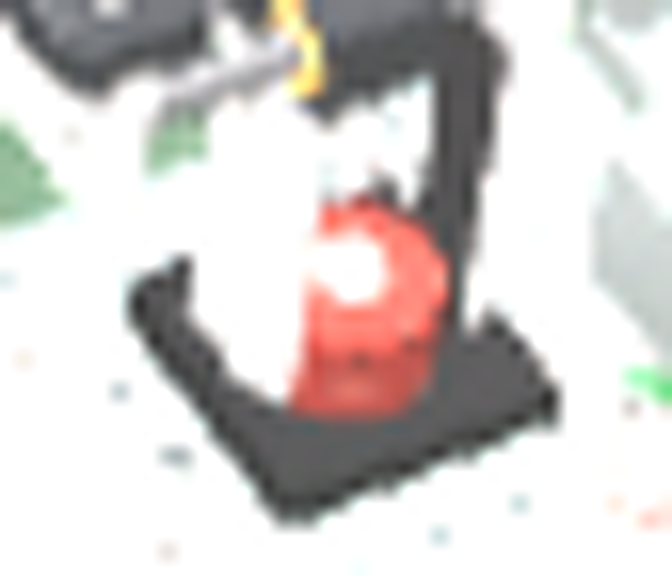

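```bash
python3 -m inch '[[[0,1.5,0],0],[[0,0,0],0],[[0,0,0],0]]';python3 -m inch '[[[0,0,0],0],[[0,0,0],0],[[0,0,0],0],[[0,0,0],0]]' 0.55
python3 - <<'E'
from fitm import *
s=r.get_state();p=s["tcp_pos"];print(p.round(4),s["wrist_force"].round(2),s["wrist_torque"].round(2))
E
python3 -m inch '[[[0,-5,0],0],[[0,-10,0],0],[[0,-20,0],0],[[0,-25,0],0],[[0,-25,0],0],[[0,-20,0],0],[[0,-10,0],0],[[0,0,0],0],[[0,0,0],0]]'
python3 - <<'E'
from fitm import *
f=r.grab_frame("scene");cv2.imwrite("pics/sf9.png",f[:,:,::-1]);crop(f,335,185,60,55,10,"pics/s9.png")
E
```

```text
clock: 10.93
tcp_pos: [0.5445, -0.1327, 0.0439]
tcp_rot: [[0.867, 0.0, 0.498], [-0.498, 0.0, 0.867], [0.0, -1.0, 0.0]]
wrist_force: [0.8, 0.6, -0.3]
opening: 0.348
clock: 11.27
tcp_pos: [0.5442, -0.1327, 0.0439]
tcp_rot: [[0.867, -0.0, 0.498], [-0.498, -0.0, 0.867], [-0.0, -1.0, -0.0]]
wrist_force: [0.6, 0.1, 0.2]
opening: 0.543
[ 0.5442 -0.1327  0.0439] [0.57 0.07 0.18] [-0.06  0.1   0.01]
clock: 12.02
tcp_pos: [0.5446, -0.1328, 0.1594]
tcp_rot: [[0.867, 0.001, 0.498], [-0.498, -0.0, 0.867], [0.001, -1.0, 0.0]]
wrist_force: [0.2, -0.6, -0.2]
opening: 0.549
```

View pics/s9.png

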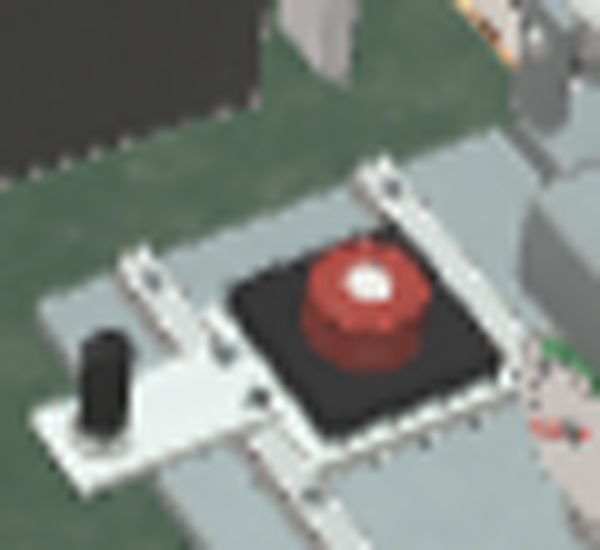

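```bash
python3 -m inch '[[[-8,0,0],0],[[-18,0,0.5],0],[[-24,0,0.5],0],[[-20,0,0.5],0],[[-15.5,0,0],0],[[0,0,0],0]]'
python3 - <<'E'
from h import *
print(r.get_state()["qpos"])
E
```

```text
clock: 12.57
tcp_pos: [0.4668, -0.0865, 0.1566]
tcp_rot: [[0.868, -0.006, 0.497], [-0.497, 0.003, 0.868], [-0.006, -1.0, -0.001]]
wrist_force: [-0.5, 0.3, 0.2]
opening: 0.551
[-3.66052977e-01  4.45150646e-02  1.82907615e+00  2.60515438e-04
  1.27447831e+00  1.53890020e-01]
```

```bash
python3 -m inch '[[[0,0,0],6],[[0,0,0],7],[[0,0,0],7],[[0,0,0],7],[[0,0,0],7],[[0,0,0],7],[[0,0,0],7],[[0,0,0],7],[[0,0,0],7],[[0,0,0],7],[[0,0,0],7],[[0,0,0],7]]'; python3 -m inch '[[[0,0,0],7],[[0,0,0],0],[[0,0,0],0]]' 0.5
```

```text
clock: 13.57
tcp_pos: [0.4707, -0.0889, 0.1578]
tcp_rot: [[-0.394, -0.002, 0.919], [-0.919, 0.001, -0.394], [0.0, -1.0, -0.002]]
wrist_force: [0.0, 0.2, 0.8]
opening: 0.549
clock: 13.82
tcp_pos: [0.4707, -0.0889, 0.1581]
tcp_rot: [[-0.495, -0.001, 0.869], [-0.869, 0.0, -0.495], [0.0, -1.0, -0.001]]
wrist_force: [0.1, 0.1, -0.4]
opening: 0.501
```

```bash
python3 -m inch '[[[0,10,0],0],[[0,20,0],0],[[0,20,0],0],[[0,18,0],0],[[0,7,0],0],[[0,0,0],0],[[0,0,0],0]]'
python3 - <<'E'
from h import *
s=r.get_state();print(s["tcp_pos"],s["wrist_force"])
f=r.grab_frame("scene");cv2.imwrite("pics/sf10.png",f[:,:,::-1]);crop(f,300,160,110,90,7,"pics/s10.png")
E
```

```text
clock: 14.4
tcp_pos: [0.4708, -0.0888, 0.0836]
tcp_rot: [[-0.497, -0.001, 0.868], [-0.868, 0.0, -0.497], [0.0, -1.0, -0.001]]
wrist_force: [1.0, -0.8, 0.5]
opening: 0.502
[ 0.47076522 -0.08877167  0.08358494] [ 0.99103111 -0.82110408  0.50918708]
```

View pics/s10.png

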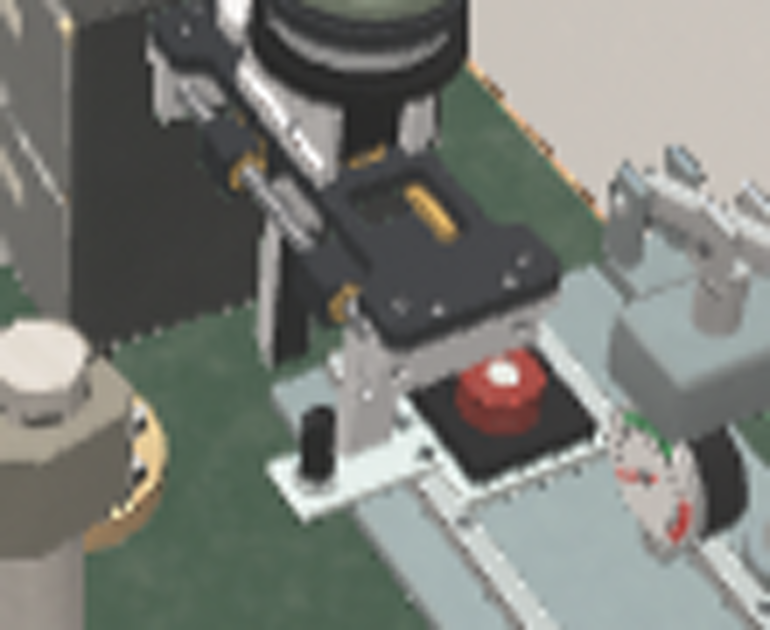

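```bash
python3 -m inch '[[[0,10,0],0],[[0,15,0],0],[[0,10,0],0],[[0,0,0],0],[[0,0,0],0]]';  python3 -m inch '[[[0,0,0],0],[[0,0,0],0],[[0,0,0],0],[[0,0,0],0],[[0,0,0],0],[[0,0,0],0],[[0,0,0],0],[[0,0,0],0]]' 0
```

```text
clock: 14.87
tcp_pos: [0.4706, -0.0886, 0.0485]
tcp_rot: [[-0.498, -0.001, 0.867], [-0.867, 0.0, -0.498], [0.0, -1.0, -0.001]]
wrist_force: [0.0, 0.3, -0.3]
opening: 0.501
clock: 15.53
tcp_pos: [0.4714, -0.0887, 0.0493]
tcp_rot: [[-0.498, 0.001, 0.867], [-0.867, 0.0, -0.498], [-0.001, -1.0, 0.001]]
wrist_force: [0.6, 1.1, 2.8]
opening: 0.14
```

```bash
python3 -m inch '[[[4,0,0],0],[[8,0,0],0],[[10,0,0],0],[[12,0,0],0],[[12,0,0],0],[[12,0,0],0],[[12,0,0],0],[[10,0,0],0],[[8,0,0],0],[[5,0,0],0],[[0,0,0],0],[[0,0,0],0]]'
python3 - <<'E'
from h import *
s=r.get_state();print(s["tcp_pos"],s["wrist_force"])
f=r.grab_frame("scene");cv2.imwrite("pics/sf11.png",f[:,:,::-1]);crop(f,300,160,140,115,5.5,"pics/s11.png")
E
```

```text
clock: 16.53
tcp_pos: [0.4238, -0.1712, 0.0493]
tcp_rot: [[-0.498, -0.001, 0.867], [-0.867, -0.002, -0.498], [0.002, -1.0, 0.0]]
wrist_force: [-1.6, 0.1, 5.7]
opening: 0.138
[ 0.42381344 -0.17123023  0.04927379] [-1.58851106  0.13151367  5.66415197]
```

View pics/s11.png

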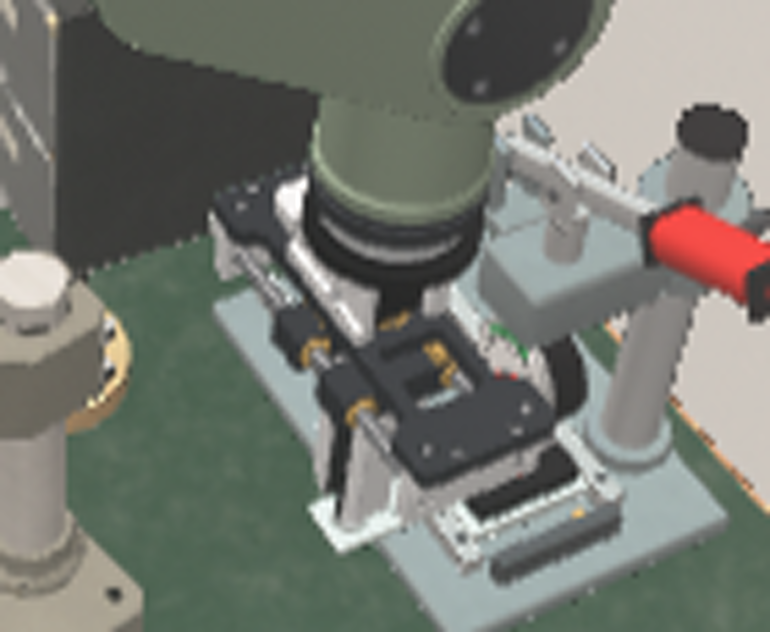

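```bash
python3 -m inch '[[[4,0,0],0],[[4,0,0],0],[[2,0,0],0],[[0,0,0],0],[[0,0,0],0]]'; python3 -m inch '[[[1.5,0,0],0],[[1.5,0,0],0],[[0,0,0],0],[[0,0,0],0]]'; python3 -m inch '[[[1.5,0,0],0],[[0,0,0],0],[[0,0,0],0]]'
```

```text
clock: 17.0
tcp_pos: [0.4193, -0.1791, 0.0493]
tcp_rot: [[-0.498, -0.0, 0.867], [-0.867, -0.001, -0.498], [0.001, -1.0, 0.0]]
wrist_force: [0.2, -0.1, 6.0]
opening: 0.144
clock: 17.33
tcp_pos: [0.4184, -0.1807, 0.0493]
tcp_rot: [[-0.498, 0.001, 0.867], [-0.867, 0.001, -0.498], [-0.001, -1.0, 0.0]]
wrist_force: [0.7, 4.3, 5.6]
opening: 0.145
clock: 17.58
tcp_pos: [0.4183, -0.1807, 0.0493]
tcp_rot: [[-0.499, 0.002, 0.867], [-0.867, 0.003, -0.499], [-0.004, -1.0, 0.0]]
wrist_force: [3.6, 7.7, 5.3]
opening: 0.14
```

```bash
python3 -m inch '[[[-1.5,0,0],0],[[0,0,0],0]]'; python3 -m inch '[[[0,0,0],0],[[0,0,0],0],[[0,0,0],0],[[0,0,0],0]]' 0.4;  python3 -m inch '[[[0,-10,0],0],[[0,-20,0],0],[[0,-30,0],0],[[0,-30,0],0],[[0,-30,0],0],[[0,-30,0],0],[[0,-30,0],0],[[0,-30,0],0],[[0,-30,0],0],[[0,-20,0],0],[[0,-10,0],0],[[0,0,0],0]]'
python3 - <<'E'
from h import *
s=r.get_state();print(s["tcp_pos"],s["wrist_force"])
f=r.grab_frame("scene");cv2.imwrite("pics/sf12.png",f[:,:,::-1]);crop(f,330,140,130,115,6,"pics/s12.png")
f=r.grab_frame("top");cv2.imwrite("pics/tf12.png",f[:,:,::-1]);crop(f,310,115,160,110,5,"pics/t12.png")
E
```

```text
clock: 17.75
tcp_pos: [0.4184, -0.1807, 0.0493]
tcp_rot: [[-0.498, 0.001, 0.867], [-0.867, 0.0, -0.498], [-0.001, -1.0, 0.0]]
wrist_force: [1.5, 3.5, 4.9]
opening: 0.14
clock: 18.08
tcp_pos: [0.4174, -0.1809, 0.0484]
tcp_rot: [[-0.498, -0.001, 0.867], [-0.867, 0.0, -0.498], [0.001, -1.0, -0.001]]
wrist_force: [0.3, -0.6, -0.1]
opening: 0.38
clock: 19.08
tcp_pos: [0.4193, -0.1816, 0.3221]
tcp_rot: [[-0.498, 0.005, 0.867], [-0.867, -0.004, -0.498], [0.001, -1.0, 0.006]]
wrist_force: [0.6, 0.1, 0.0]
opening: 0.4
[ 0.4192652  -0.18161991  0.32213791] [0.56078126 0.14616276 0.02941319]
```

View pics/s12.png

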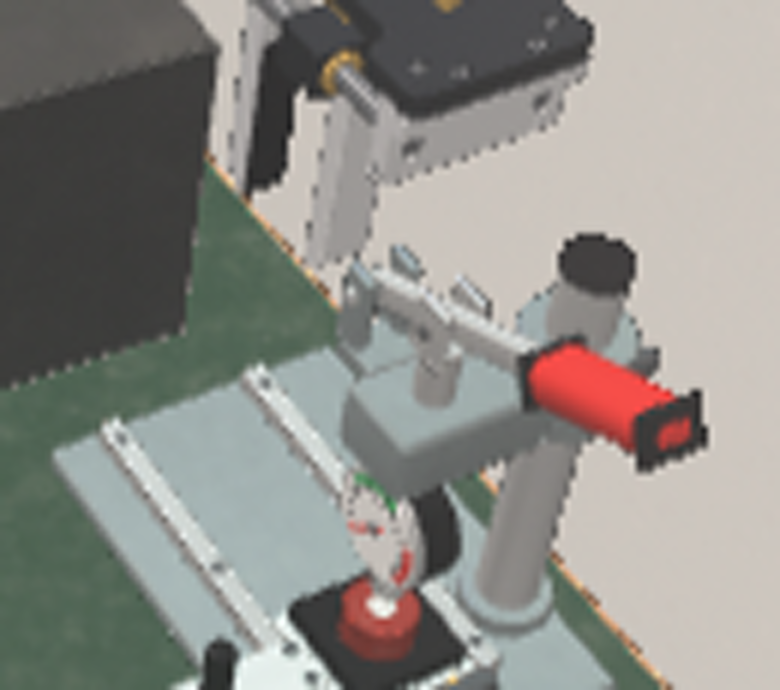

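View pics/t12.png

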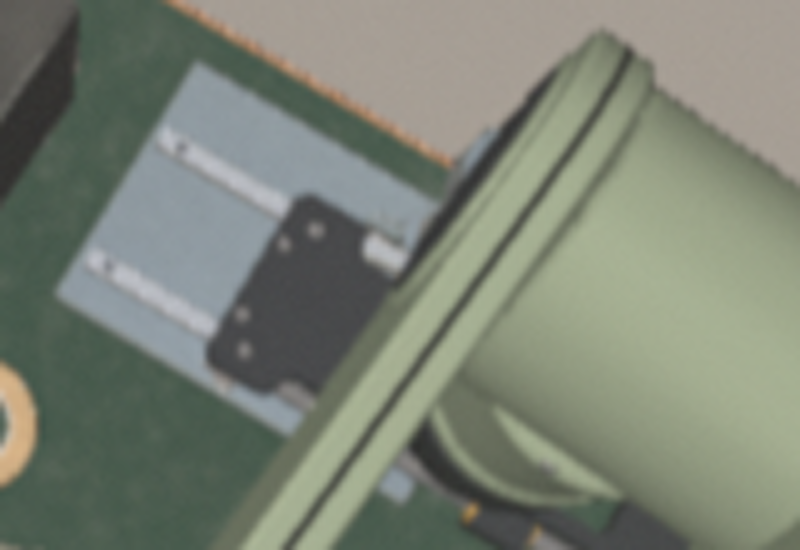

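Run:
```python
from h import *
f=cv2.imread("pics/sf12.png")[:,:,::-1];crop(f,355,210,100,70,8,"pics/s12b.png")
```

```text
(no output)
```

View pics/s12b.png

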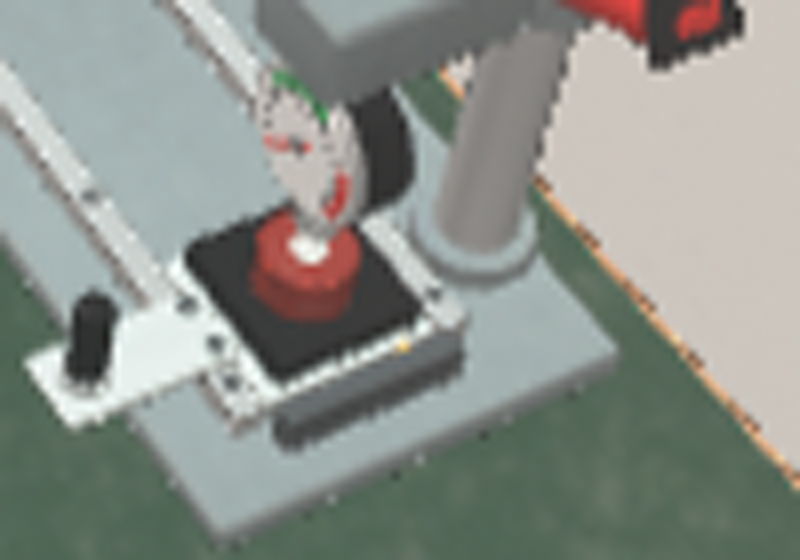

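Run:
```python
from h import *
np.set_printoptions(precision=4,suppress=True)
print("bottle cap",tri(487,253,483,178), "blue",tri(482,292,479,207))
s=r.get_state();p=s["tcp_pos"];R=s["tcp_rot"];print(p)
xs=np.array([.868,-.497]);ys=np.array([.497,.868]);ram=np.array([.4184,-.1807])+.085*xs
print("ram",ram)
for n,d,z in(("raised",.0836,.282),("level",.1,.225)):
    g=np.r_[ram-d*ys,z];print(n,g,"delta tool mm",1000*R.T@(g-p),proj("scene",g),proj("top",g))
f=cv2.imread("pics/sf12.png")[:,:,::-1];crop(f,400,180,80,60,8,"pics/s12c.png")
```

```text
bottle cap (array([ 0.496 , -0.4411,  0.1586]), np.float64(0.001160470539681894)) blue (array([ 0.4305, -0.4618,  0.099 ]), np.float64(0.013171047942354705))
[ 0.4177 -0.1805  0.3181]
ram [ 0.4922 -0.2229]
raised [ 0.4506 -0.2955  0.282 ] delta tool mm [83.3459 36.0253 85.8308] (np.float64(430.2734872334031), np.float64(202.19608881677934)) (np.float64(440.8422754065749), np.float64(189.4034775363613))
level [ 0.4425 -0.3097  0.225 ] delta tool mm [99.7492 93.0253 85.9196] (np.float64(429.6138143641675), np.float64(224.63835610400503)) (np.float64(438.93935074229023), np.float64(195.72965276725643))
```

View pics/s12c.png

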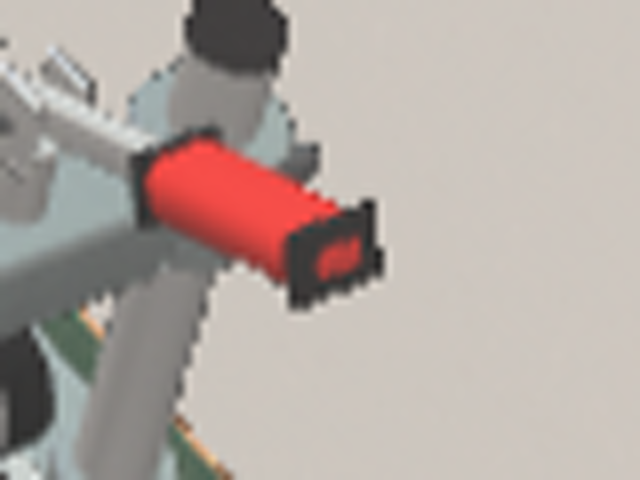

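```bash
python3 -m inch '[[[0,-15,0],0],[[10,-10,10],0],[[20,0,20],0],[[25,0,25],0],[[20,0,20],0],[[11,0,11],0],[[0,0,0],0],[[0,0,0],0],[[0,0,0],0]]' 0
python3 - <<'E'
from h import *
np.set_printoptions(precision=4,suppress=True)
s=r.get_state();print(s["tcp_pos"],s["wrist_force"],s["opening"],s["qpos"])
f=r.grab_frame("scene");crop(f,370,130,100,130,5,"pics/s13.png")
E
```

```text
clock: 19.93
tcp_pos: [0.4493, -0.2969, 0.3423]
tcp_rot: [[-0.497, -0.002, 0.867], [-0.867, 0.003, -0.497], [-0.001, -1.0, -0.003]]
wrist_force: [0.3, 0.7, -0.7]
opening: 0.004
[ 0.4493 -0.2969  0.3423] [ 0.3205  0.695  -0.6896] 0.003920322568590873 [-0.7449  0.0598  1.4288  0.0004  1.6566  1.3466]
```

View pics/s13.png

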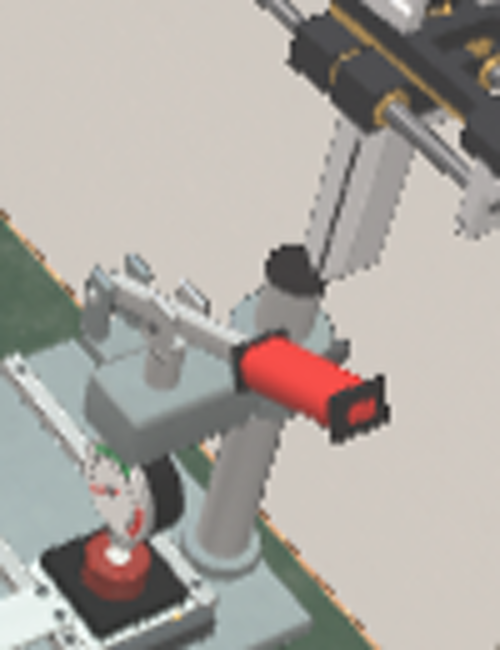

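```bash
python3 -m inch '[[[0,10,0],0],[[0,15,0],0],[[0,15,0],0],[[0,9,0],0],[[0,0,0],0],[[0,0,0],0],[[0,0,0],0]]'; python3 -m inch '[[[0.5,2,0],0],[[0.5,2,0],0],[[0.5,2,0],0],[[0,0,0],0],[[0,0,0],0]]'
```

```text
clock: 20.57
tcp_pos: [0.4503, -0.2981, 0.2958]
tcp_rot: [[-0.497, 0.001, 0.868], [-0.868, -0.001, -0.497], [0.0, -1.0, 0.001]]
wrist_force: [0.6, 0.3, -0.4]
opening: 0.004
clock: 20.98
tcp_pos: [0.4492, -0.2995, 0.2888]
tcp_rot: [[-0.498, -0.0, 0.867], [-0.867, 0.0, -0.498], [-0.0, -1.0, -0.0]]
wrist_force: [0.7, -0.5, -0.7]
opening: 0.007
```

```bash
python3 -m inch '[[[0.5,3,0],0],[[0.5,3,0],0],[[0.5,3,0],0],[[0.5,3,0],0],[[0,0,0],0],[[0,0,0],0]]'; python3 -m inch '[[[1,4,0],0],[[1,4,0],0],[[1,4,0],0],[[0,0,0],0],[[0,0,0],0]]'
python3 - <<'E'
from h import *
f=r.grab_frame("scene");crop(f,370,160,100,110,5.5,"pics/s14.png");crop(f,380,215,30,40,14,"pics/s14d.png")
E
```

```text
clock: 21.48
tcp_pos: [0.4482, -0.3011, 0.2767]
tcp_rot: [[-0.498, -0.0, 0.867], [-0.867, 0.001, -0.498], [-0.0, -1.0, -0.0]]
wrist_force: [-0.3, 0.9, 1.2]
opening: 0.006
clock: 21.9
tcp_pos: [0.4466, -0.3037, 0.2646]
tcp_rot: [[-0.498, -0.0, 0.867], [-0.867, 0.001, -0.498], [-0.0, -1.0, -0.001]]
wrist_force: [-0.2, -0.2, 2.8]
opening: 0.004
```

View pics/s14.png

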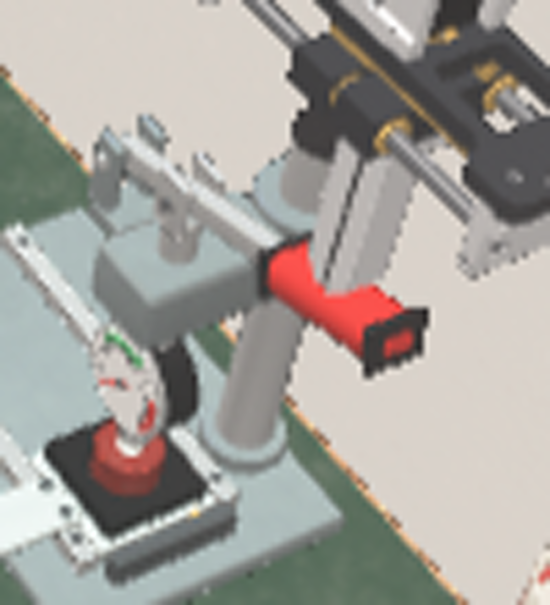

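View pics/s14d.png

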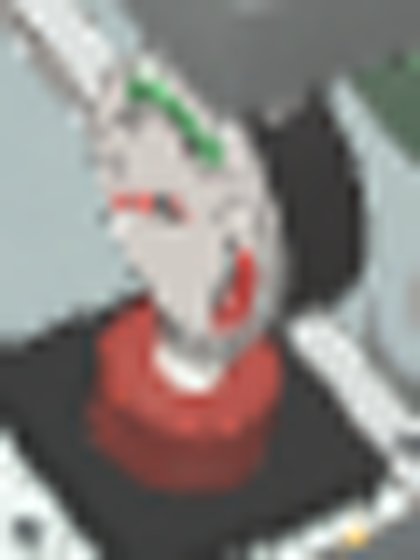

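```bash
python3 -m inch '[[[1,4,0],0],[[1,4,0],0],[[1,4,0],0],[[1,4,0],0],[[0,4,0],0],[[0,0,0],0],[[0,0,0],0]]'; python3 -m inch '[[[0.5,3,0],0],[[0.5,3,0],0],[[0.5,3,0],0],[[0,0,0],0],[[0,0,0],0]]'
python3 - <<'E'
from h import *
f=r.grab_frame("scene");crop(f,370,160,100,110,5.5,"pics/s15.png");crop(f,380,220,30,40,14,"pics/s15d.png")
E
```

```text
clock: 22.53
tcp_pos: [0.4447, -0.3074, 0.2449]
tcp_rot: [[-0.498, -0.0, 0.867], [-0.867, -0.0, -0.498], [0.0, -1.0, -0.0]]
wrist_force: [-0.4, 0.1, 4.0]
opening: 0.003
clock: 22.95
tcp_pos: [0.444, -0.3088, 0.2361]
tcp_rot: [[-0.498, 0.0, 0.867], [-0.867, -0.001, -0.498], [0.0, -1.0, 0.0]]
wrist_force: [-2.6, -0.8, 6.0]
opening: 0.004
```

View pics/s15.png

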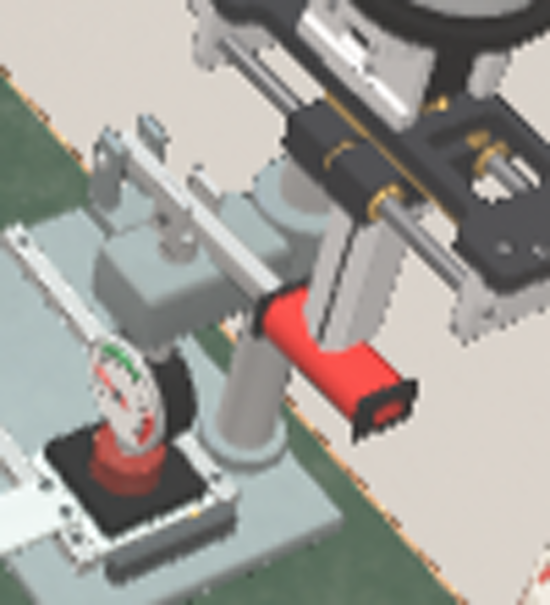

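View pics/s15d.png

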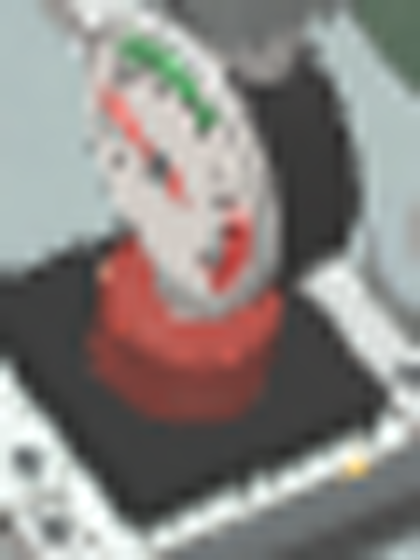

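```bash
python3 -m inch '[[[0,2.5,0],0],[[0,2.5,0],0],[[0,0,0],0],[[0,0,0],0]]'; python3 -m inch '[[[0,2,0],0],[[0,2,0],0],[[0,0,0],0],[[0,0,0],0],[[0,0,0],0]]'
python3 - <<'E'
from h import *
f=r.grab_frame("scene");crop(f,380,220,30,40,14,"pics/s16d.png")
E
```

```text
clock: 23.33
tcp_pos: [0.4437, -0.3093, 0.2314]
tcp_rot: [[-0.498, -0.0, 0.867], [-0.867, -0.002, -0.498], [0.002, -1.0, 0.0]]
wrist_force: [-3.1, -2.5, 4.9]
opening: 0.005
clock: 23.75
tcp_pos: [0.4436, -0.3096, 0.2278]
tcp_rot: [[-0.498, -0.001, 0.867], [-0.867, -0.002, -0.498], [0.002, -1.0, 0.001]]
wrist_force: [-4.6, -3.0, 7.0]
opening: 0.005
```

View pics/s16d.png

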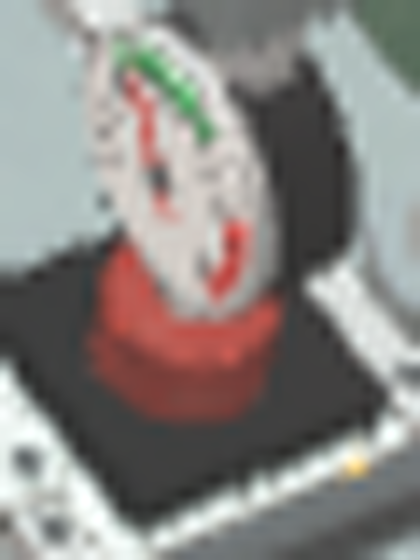

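```bash
python3 -m inch '[[[0,2,0],0],[[0,1.5,0],0],[[0,1.5,0],0],[[0,0,0],0],[[0,0,0],0],[[0,0,0],0]]'
python3 - <<'E'
from h import *
f=r.grab_frame("scene");crop(f,380,220,30,40,14,"pics/s17d.png");crop(f,370,160,100,110,5.5,"pics/s17.png")
E
```

```text
clock: 24.3
tcp_pos: [0.4435, -0.3099, 0.223]
tcp_rot: [[-0.498, -0.001, 0.867], [-0.867, -0.003, -0.498], [0.003, -1.0, 0.001]]
wrist_force: [-4.0, -2.6, 6.8]
opening: 0.002
```

View pics/s17d.png

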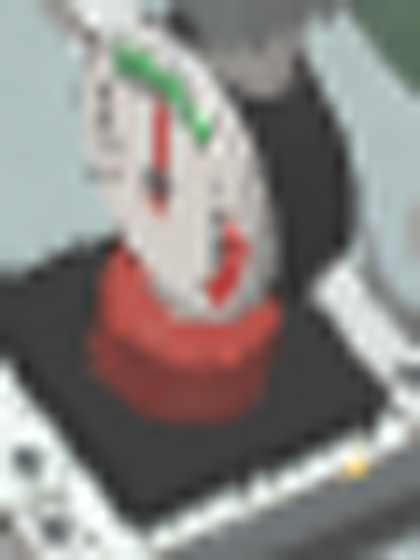

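View pics/s17.png

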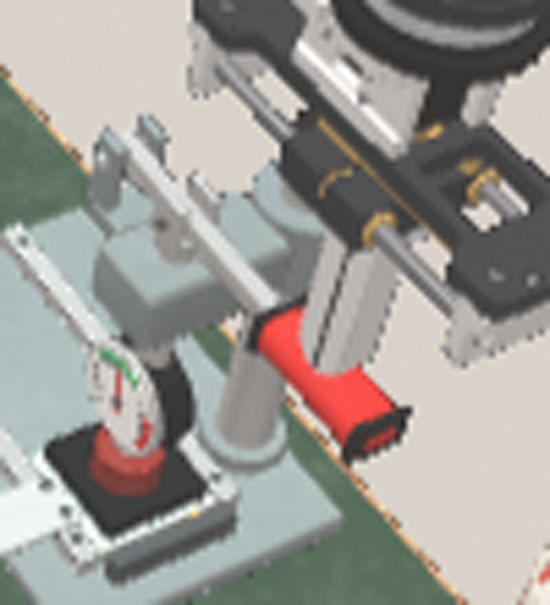

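```bash
python3 -m inch '[[[0,0,0],0],[[0,0,0],0],[[0,0,0],0],[[0,0,0],0],[[0,0,0],0],[[0,0,0],0],[[0,0,0],0],[[0,0,0],0],[[0,0,0],0],[[0,0,0],0],[[0,0,0],0],[[0,0,0],0]]'
python3 - <<'E'
from h import *
f=r.grab_frame("scene");crop(f,380,220,30,40,14,"pics/s18d.png");crop(f,225,165,60,60,9,"pics/s18t.png")
E
```

```text
clock: 25.35
tcp_pos: [0.4435, -0.3099, 0.223]
tcp_rot: [[-0.498, -0.001, 0.867], [-0.867, -0.003, -0.498], [0.003, -1.0, 0.001]]
wrist_force: [-4.5, -3.2, 7.1]
opening: 0.004
```

View pics/s18d.png

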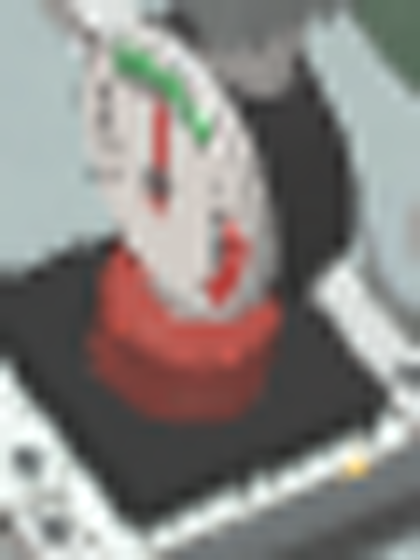

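View pics/s18t.png

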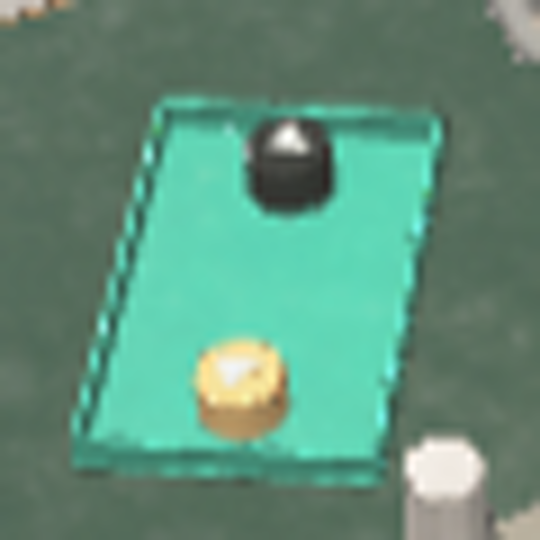

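The needle (tip about 160,105 in the crop) is steady near the middle of the green band. The black and tan mounts have not moved. Handing in.

```bash
python3 -c "
from plant import r
print(r.hand_in())"
```

```text
the job is handed in; nothing more can be done
None
```

The job is done and handed in at about 25 s: the red mount is under the gauge and the robot is still holding the lever down with the needle in the green band. The hand-in reports no verdict.

- **Mount:** I seated it polished face up in the nest. It entered with no contact force, and the picture afterwards shows it centred.
- **Shuttle:** I pinched the knob and slid it 106 mm to the stop. The force rose to about 8.5 N with no further travel, and the picture shows the shuttle against the stop bar.
- **Lever:** With the closed fingers pushing from above, about 7 N upward on the tool, the needle stands near mid-green. It did not move over a further second of holding, and it was short of the red in every picture I took on the way down.
- **Other mounts:** The last picture shows the black and tan mounts where they started.

**Disagreements:**
- The two cameras placed the nest about 4 mm apart. I used the scene camera's view of the held mount against the nest, and the seating agreed with it.
- While holding the lever there is also a steady sideways force of about 5.5 N on the tool, probably friction on the grip. It caused no motion.

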